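# Close up the calibration kit stack: splitter in, blue tray on top

### The job

Lay the splitter block flat in the grey lower tray, then carry the blue tray over by its handle with its two connectors still in it, and stack it gently on the grey tray so that all four corner lugs drop fully home in the sockets. The grey tray slides a little in its cradle and its exact place is not known, so feel for the sockets with light pressure rather than forcing the trays together (never more than 25 N between them). Leave the other things on the bench where they are.

Things in the scene. Friction and masses are not known exactly. Their poses are not given: they have to be found in the camera images.
- cradle: fixed black bench cradle, 160 (x) x 190 (y) mm, 18 mm high side guides. Origin: centre of its underside, z up. The grey lower tray, 130 (x) x 170 (y) mm, stands in it, floor top 10 mm above the origin. The grey tray's centre lies anywhere from -11 to +11 mm along the cradle's x: NOT REPORTED; no play in y or yaw. About 10 N shifts it along x (stops at +-12 mm); that is allowed.
- seat (a point): point fixed in the cradle, 42 mm above its origin: height of the grey tray's rail tops (it does not move with the grey tray). The two rails lie along x at y = +-60 to +-85 mm, 130 mm long, flat but for two sockets each, 14.4 (x) x 17 (y) mm, 10 mm deep, at x = +-38, y = +-72.5 mm from the grey tray's centre. Between the rails it is open: 120 mm (y) x 122 mm (x), end walls 6 mm below rail tops.
- upper_tray: loose blue tray, 130 (x) x 170 (y) mm, 0.24 to 0.4 kg, on four white round lugs at x = +-38, y = +-72.5 mm: 12 mm diameter, 8 mm long, feet bevelled 0.5 mm. Origin: centre, level with the lugs' feet, z up. Underside 8 mm, rim 35 mm above it. Origin is 42 mm above the cradle's with lugs on the rails, 34 mm when seated (underside on the rails). Fits either way round.
- handle (a point): centre of the blue tray's handle, 80 mm above the tray's origin: a black bar along the tray's y, 14 mm thick (x), 114 mm long, 18 mm high, on two posts at y = +-45 mm. Grip it in the middle, across x.
- splitter: grey two-way splitter block with two brass connectors on one face, 0.13 kg, flat on the bench; 60 (x, connectors included) x 52 (y) x 18 mm. Origin: centre of its underside, z up. Grip it across its y, by the two flat sides 52 mm apart (flat from x = -19 to +19 mm).
- std_short: small silver coaxial connector with a blue band, 23 x 44 x 20 mm, lying loose in the front half (-x) of the blue tray; origin: centre of its underside
- std_load: small silver coaxial connector with a blue band, 25 x 58 x 22 mm, lying loose in the rear half (+x) of the blue tray; origin: centre of its underside
- calculator: grey pocket calculator 138 x 74 x 15 mm, bystander
- side_cutters: red-handled side cutters 54 x 134 x 16 mm, bystander
- blue_box: small blue box 56 x 80 x 47 mm, bystander
- torque_wrench: steel torque wrench 20 x 139 x 14 mm, bystander lying in front of the splitter block
- adapter: small silver coaxial adapter with a red band, 23 x 38 x 20 mm, bystander
There are look-alikes about, which are no part of the job. Several things have the shape of the splitter; the one meant has the colours described above.

How it is judged:
By the outcome, as a careful person would: the job done as asked, in the order asked, and still so for the second after the job is handed in, with the robot touching nothing.
It also fails if it takes over 72 s, if anything falls off the work surface, if the arm or the gripper's body presses on something with over 40 N, if the wrist force passes 120 N, or if a joint passes its speed limit or range.

### The arm

A 6-joint arm with a two-finger parallel gripper is mounted at the origin on a cart in front of the work surface, level with it; the furniture and walls round the work are solid. World frame = base frame: x ahead of the robot, y to its left, z up, the work surface at z = 0. Lengths are in m, angles in rad, forces in N, time in s.
With the tool pointing down it reaches from about 0.375 to 0.825 m from the base axis. Payload 5.5 kg.
Tool frame: the origin (TCP) lies on the centre line of the jaws, within the pads' length; the fingertips stand 8 mm ahead of it and the grasp point (between the pads) lies 11 mm behind it; z points along the fingers, y is the line along which they close (so a half turn about z gives the same grasp; the last joint's range is limited). The gripper opens to 85 mm and grips with 20 to 120 N. Pads are 22 mm wide; open, the fingers measure 114 mm over their backs; the gripper's body (76 mm by 85 mm) begins 54 mm behind the grasp point. The pads swing forward as they close: fully open they stand 13 mm farther back than shut.
Start: joints at [-1.111, 0.314, -0.047, 1.21, 0, 1.571], TCP at [0.266, -0.538, 0.239] pointing down, gripper open.
Joint ranges: [-2.67, 2.67], [-0.69, 1.73], [-1.03, 1.25], [-2.08, 2.16], [-1.42, 1.45], [-3.14, 3.14]. Speed limits (rad/s): [2.39, 2.39, 3.01, 3.14, 3.14, 3.14].

### API

Orientations are given as a 3x3 rotation matrix whose columns are the frame's x, y, z axes.
In Python, from cell import manip, read_camera, cut_out, mark_of gives the robot as it stands.
- The arm moves only by the shell command python3 -m pendant 'ROWS'. ROWS is JSON, a list of rows, each a list of 3 entries, a list of its own where there are three numbers: the finger opening in cm, from 0 to 8.54, then the shift along the tool's x, y, z in cm, then the turn about the tool's z in rad. In form: [[gripper, [x, y, z], spin], ...]. A call has 1 to 8 rows; each row shifts and turns the commanded pose from where the row before left it, along the tool's axes as they then stand; what a row does not reach is not made up. A row lasts 1/10 s, in which the tool goes at most 50 mm and 8.59 degrees, less where a joint would pass 70% of its speed; a pose out of reach is approached as far as the arm can. A call with a gripper value outside its range is refused whole. The fingers move at their own pace and stop on an object; the grip force is fixed at half the most. Time passes only in rows, so rows that do not move let the fingers close. It gives the time, the measured TCP pose, the force, the opening and the grip force at its end, in the units of the state.
- manip.observe(): the state, without advancing time (a new reading comes with each control period).
- read_camera(name): name is "side" or "top"; returns a dict with "img" (384x512x3 uint8, blue, green, red), "intrinsics" (3x3 intrinsics, pixels), "R" (3x3) and "t" (3): a world point X has camera coordinates R X + t. Camera axes: x right, y down, z forward; pixel columns grow to the right and rows downward; lengths in m; the calibration is good to about 2 mm. A picture is of the moment at which its call begins. There is no depth.
- manip.finish_job(): hands the job in; it is judged then, once.
Trained networks look in a picture, given as the dict that the camera call returned (one of the last four; its "shot" number tells which), for a name from the list of things; names that differ only in an ending like _2 or _b are one class to them, and where a whole thing is asked for, a point or a joint stands for the part that bears it (a point fixed in the world has none). Each returns a list of dicts, best first, with "conf" (0 to 1); they miss things now and then, are a little off and sometimes report something else, mostly with a low value. They report only what shows in the picture. A call takes as long as a camera call. They do not tell look-alikes from the thing itself.
- cut_out(picture, name): "region" (384x512 bool, what is visible of it) and "centre" ([column, row] in pixels, amid what is visible of it).
- mark_of(picture, name): "centre" ([column, row] in pixels: a listed point, or the origin of a listed thing).
The state is a dict: "time": time; "joints": joint angles; "joint_velocities": joint speeds; "joint_torque": joint torques, N m; "ee_pos": TCP position; "ee_rot": TCP orientation; "force": force on the tool from outside, world axes, zero at the start; "torque": the same for the moment, N m; "grip_width": finger opening in m; "grip_force": force on a finger pad.
Only numpy, scipy, OpenCV 4.12 (cv2) and the standard library are available. Lean on these libraries where they do the work, as an engineer would, in place of code of your own. Each camera call takes 0.05 s, during which the arm holds its last target. There are 200 camera calls.

## Working session

There is one attempt and no reset: what is moved stays moved. The work goes in short steps, Python scripts to look and compute and a shell command to move; the robot and the scene stay as the last step left them, time stands still between calls to the robot, and variables do not carry over. Pictures are saved under pics/ and viewed, at most 10 in all, crops included, and the job is handed in when it is done.

```bash
mkdir -p pics; ls; cat > h.py <<'E'
import numpy as np, cv2
from cell import manip, read_camera, cut_out, mark_of
def ray(p,px):
    K=np.array(p["intrinsics"]);R=np.array(p["R"]);t=np.array(p["t"])
    d=R.T@np.linalg.solve(K,[px[0],px[1],1]);return -R.T@t,d
def atz(p,px,z):
    c,d=ray(p,px);return c+d*(z-c[2])/d[2]
def proj(p,X):
    K=np.array(p["intrinsics"]);q=K@(np.array(p["R"])@np.array(X)+np.array(p["t"]));return q[:2]/q[2]
def tri(ps,pxs):
    A=np.zeros((3,3));b=np.zeros(3)
    for p,x in zip(ps,pxs):
        c,d=ray(p,x);d=d/np.linalg.norm(d);M=np.eye(3)-np.outer(d,d);A+=M;b+=M@c
    return np.linalg.solve(A,b)
E
python3 - <<'E'
from h import *
np.set_printoptions(precision=4,suppress=True)
T=read_camera("top");S=read_camera("side")
cv2.imwrite("pics/top.png",T["img"]);cv2.imwrite("pics/side.png",S["img"])
for p in(T,S):
    print("cam",-np.array(p["R"]).T@p["t"])
    for n in["cradle","seat","upper_tray","handle","splitter","std_short","std_load","torque_wrench","calculator","side_cutters","blue_box","adapter"]:
        print(n,[(np.round(d["centre"],1).tolist(),round(d["conf"],2)) for d in mark_of(p,n)[:4]])
s=manip.observe();print(s["ee_pos"],s["ee_rot"],s["time"],s["force"])
E
```

```text
pics
cam [ 0.4516 -0.0041  1.3397]
cradle [([169.4, 205.2], 0.82), ([323.4, 219.6], 0.59)]
seat [([164.7, 206.9], 0.95)]
upper_tray [([323.0, 208.5], 0.57)]
handle [([326.6, 208.3], 0.72)]
splitter [([219.7, 171.0], 0.67), ([324.4, 211.4], 0.64), ([230.3, 147.0], 0.6), ([247.8, 194.2], 0.57)]
std_short [([326.8, 217.4], 0.6)]
std_load [([106.4, 196.0], 0.72), ([327.3, 200.0], 0.44)]
torque_wrench [([242.2, 235.6], 0.7)]
calculator [([104.6, 195.8], 0.58), ([245.9, 195.0], 0.39)]
side_cutters [([381.6, 203.9], 0.57)]
blue_box [([338.8, 134.8], 0.74)]
adapter [([232.1, 146.3], 0.65), ([106.7, 197.0], 0.54)]
cam [-0.2128  0.2711  1.529 ]
cradle [([199.0, 234.6], 0.8)]
seat [([199.8, 226.5], 0.69)]
upper_tray []
handle []
splitter [([231.7, 196.9], 0.61), ([259.7, 204.4], 0.54), ([276.2, 188.2], 0.43)]
std_short []
std_load [([145.0, 236.5], 0.61)]
torque_wrench [([268.7, 233.5], 0.48)]
calculator [([148.6, 240.0], 0.87), ([231.2, 175.3], 0.4)]
side_cutters []
blue_box [([311.6, 145.2], 0.92)]
adapter [([234.0, 176.3], 0.39)]
[ 0.2662 -0.5377  0.2393] [[ 0.8962  0.4437  0.    ]
 [ 0.4437 -0.8962  0.    ]
 [ 0.     -0.     -1.    ]] 1.3 [ 0.085  -0.93   -0.3658]
```

View pics/top.png

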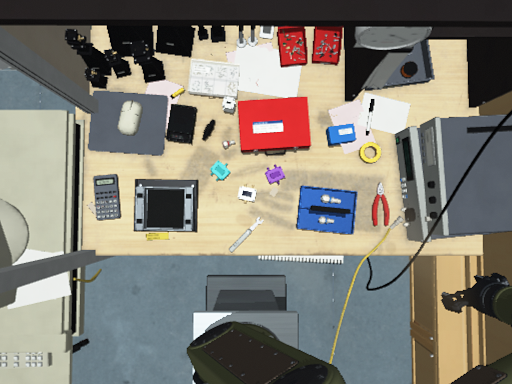

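View pics/side.png

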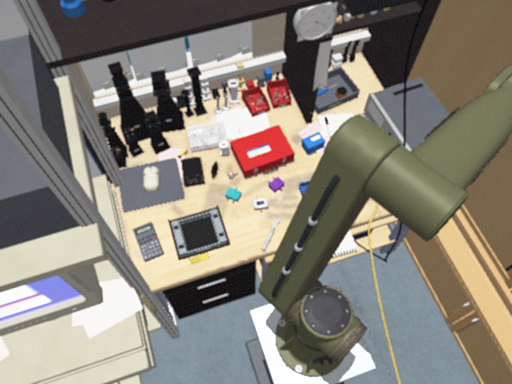

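```bash
python3 - <<'E'
import cv2,numpy as np
a=cv2.imread("pics/top.png")[120:250,90:410]
cv2.imwrite("pics/crop1.png",cv2.resize(a[:, :180],None,fx=4.4,fy=4.4,interpolation=cv2.INTER_CUBIC))
E
```

```text
(no output)
```

View pics/crop1.png

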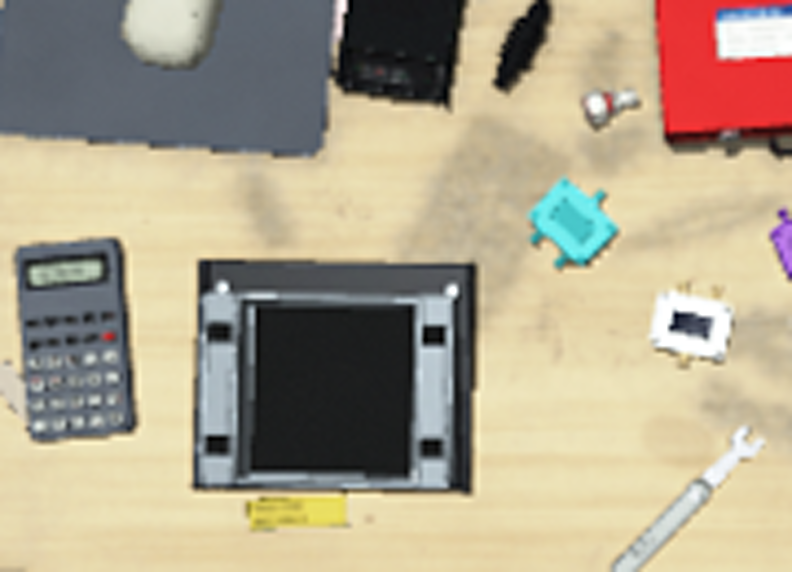

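The view shows the splitter candidates: teal (220,171), purple (275,174), light grey with brass connectors (247,194). I choose the grey one. The sockets show at about (139.5,195.5), (188.4,196), (139.3,220.7) and (188.2,221.4), and the blue tray is at (326,210).

```bash
python3 - <<'E'
from h import *
np.set_printoptions(precision=4,suppress=True)
T=read_camera("top");img=T["img"]
def rect(m,z,name):
    c=max(cv2.findContours(m.astype(np.uint8),0,1)[0],key=cv2.contourArea)
    b=cv2.boxPoints(cv2.minAreaRect(c)); W=np.array([atz(T,q,z) for q in b])[:,:2]
    e=W[1]-W[0],W[2]-W[1]
    print(name,W.mean(0),[(np.linalg.norm(v).round(4),np.degrees(np.arctan2(v[1],v[0])).round(1)) for v in e])
hsv=cv2.cvtColor(img,40)
def box(m,c0,c1,r0,r1):
    k=np.zeros(m.shape,bool);k[r0:r1,c0:c1]=1;return m&k
sub=img.astype(int)
white=(hsv[...,1]<45)&(hsv[...,2]>120)
grey=box(white,233,262,182,206);grey=cv2.morphologyEx(grey.astype(np.uint8),3,np.ones((7,7)))
rect(grey,.018,"splitter")
blue=box((hsv[...,0]>100)&(hsv[...,0]<125)&(hsv[...,1]>120),290,362,178,240);rect(blue,.035,"tray")
dark=box(hsv[...,2]<75,128,204,174,236);rect(dark,.018,"cradle")
# handle: black inside tray
h=box(hsv[...,2]<45,305,355,203,218);ys,xs=np.nonzero(h);print("h px",xs.min(),xs.max(),ys.min(),ys.max());rect(h,.089,"handle")
# sockets
up=cv2.resize(img,None,fx=1,fy=1);g=cv2.cvtColor(img,6).astype(float)
P=[]
for c,r in[(139.5,195.5),(188.4,195.9),(139.3,220.7),(188.2,221.4)]:
    r0,c0=int(round(r))-4,int(round(c))-3
    w=np.clip(130-g[r0:r0+9,c0:c0+7],0,None);w[:,:]=w
    Y,X=np.mgrid[r0:r0+9,c0:c0+7];q=((w*X).sum()/w.sum(),(w*Y).sum()/w.sum());P.append(atz(T,q,.042));print(q,P[-1])
P=np.array(P);print("mean",P.mean(0),"d",P[0]-P[2],P[1]-P[3],P[0]-P[1],P[2]-P[3])
for n in["seat","cradle"]:
    for z in(0,.042):print(n,z,atz(T,mark_of(T,n)[0]["centre"],z))
cv2.imwrite("pics/c2.png",np.hstack([cv2.resize(img[a:a+50,b:b+50],(399,399),interpolation=2) for a,b in[(170,222),(185,302)]]))
cv2.imwrite("pics/c3.png",cv2.resize(img[174:240,128:204],None,fx=8,fy=8,interpolation=2))
E
```

```text
splitter [ 0.5101 -0.0044] [(np.float64(0.04), np.float64(-11.2)), (np.float64(0.0543), np.float64(-101.3))]
tray [ 0.4609 -0.2432] [(np.float64(0.1291), np.float64(-6.0)), (np.float64(0.1703), np.float64(-95.7))]
cradle [0.4667 0.2474] [(np.float64(0.1182), np.float64(-90.0)), (np.float64(0.118), np.float64(-179.5))]
h px 310 349 206 213
handle [ 0.4611 -0.2427] [(np.float64(0.0124), np.float64(-6.8)), (np.float64(0.1127), np.float64(-96.3))]
(np.float64(139.43918620079612), np.float64(195.0813799203892)) [0.5032 0.3148 0.042 ]
(np.float64(188.04185218165628), np.float64(195.71994657168298)) [0.5014 0.1703 0.042 ]
(np.float64(138.95139784946235), np.float64(220.59440860215054)) [0.4275 0.3151 0.042 ]
(np.float64(187.54195459032576), np.float64(221.37166831194472)) [0.4252 0.1711 0.042 ]
mean [0.4643 0.2428 0.042 ] d [ 0.0757 -0.0003  0.    ] [ 0.0762 -0.0008  0.    ] [0.0018 0.1445 0.    ] [0.0023 0.144  0.    ]
seat 0 [0.472 0.257 0.   ]
seat 0.042 [0.4714 0.2488 0.042 ]
cradle 0 [0.476  0.2457 0.    ]
cradle 0.042 [0.4752 0.2379 0.042 ]
```

View pics/c2.png

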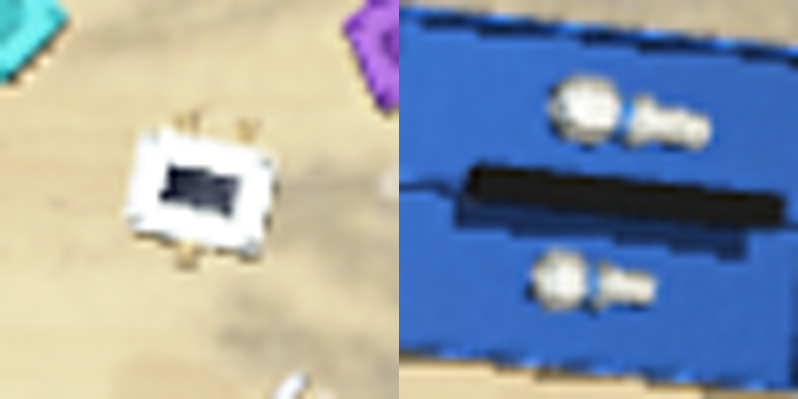

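Seen close, the grey block (body 40 x 54 mm, brass stubs at its top and bottom faces) is at (0.510,-0.004) with yaw -11°. The blue tray holds both connectors. First I turn the tool and see which way the last joint goes.

```bash
cat > w.py <<'E'
# python3 w.py X Y Z toolY_angle_deg : deltas in tool axes (cm) and spin
import sys,numpy as np
from cell import manip
s=manip.observe();R=np.array(s["ee_rot"]);p=np.array(s["ee_pos"])
a=[float(v) for v in sys.argv[1:]]
print("t",round(s["time"],2),"pos",p.round(4),"F",np.round(s["force"],2),"gw",round(s["grip_width"],4),"gf",s["grip_force"],"q",np.round(s["joints"],3))
cur=np.degrees(np.arctan2(R[1,1],R[0,1]));print("toolY ang",cur.round(2),"tilt",R[:,2].round(4))
if len(a)>=3:print("shift cm",(R.T@(np.array(a[:3])-p)*100).round(2))
if len(a)>3:
    d=(cur-a[3]+90)%180-90;print("spin",np.radians(d).round(4))
E
python3 -m pendant '[[8.5,[0,0,0],0.131],[8.5,[0,0,0],0.131],[8.5,[0,0,0],0.131],[8.5,[0,0,0],0.131],[8.5,[0,0,0],0.131]]'; python3 w.py 0.510 -0.0044 0.12 -101.2
```

```text
time: 2.05
ee_pos: [0.2663, -0.5377, 0.2393]
ee_rot: [[0.98, -0.199, 0.0], [-0.199, -0.98, -0.0], [0.0, 0.0, -1.0]]
force: [-0.2, -0.7, 0.9]
grip_width: 0.0847
grip_force: 0.0
t 2.05 pos [ 0.2663 -0.5377  0.2393] F [-0.24 -0.68  0.93] gw 0.0847 gf 0.0 q [-1.111  0.313 -0.047  1.21   0.     2.231]
toolY ang -101.49 tilt [ 0. -0. -1.]
shift cm [ 13.26 -57.12  11.93]
spin -0.0051
```

```bash
python3 -m pendant '[[8.5,[0,0,0],-0.149],[8.5,[0,0,0],-0.149],[8.5,[0,0,0],-0.149],[8.5,[0,0,0],-0.149],[8.5,[0,0,0],-0.149],[8.5,[0,0,0],-0.149],[8.5,[0,0,0],-0.149],[8.5,[0,0,0],-0.149]]' >/dev/null
python3 -m pendant '[[8.5,[0,0,0],-0.149],[8.5,[0,0,0],-0.149],[8.5,[0,0,0],-0.149],[8.5,[0,0,0],-0.149],[8.5,[0,0,0],-0.149],[8.5,[0,0,0],-0.149],[8.5,[0,0,0],-0.149],[8.5,[0,0,0],-0.149]]' >/dev/null
python3 -m pendant '[[8.5,[0,0,0],-0.149],[8.5,[0,0,0],-0.149],[8.5,[0,0,0],-0.149],[8.5,[0,0,0],-0.149],[8.5,[0,0,0],-0.149]]' >/dev/null
python3 w.py 0.510 -0.0044 0.12 78.8
```

```text
t 4.15 pos [ 0.2663 -0.5377  0.2393] F [ 0.24 -1.05 -0.69] gw 0.0848 gf 0.0 q [-1.111  0.314 -0.047  1.21  -0.    -0.909]
toolY ang 78.45 tilt [-0.  0. -1.]
shift cm [-13.2   57.13  11.93]
spin -0.0062
```

```bash
python3 -m pendant '[[8.5,[-0.6,2.5,0],0],[8.5,[-0.9,4,0],0],[8.5,[-0.9,4,0],0],[8.5,[-0.9,4,0],0],[8.5,[-0.9,4,0],0],[8.5,[-0.9,4,0],0],[8.5,[-0.9,4,0],0],[8.5,[-0.9,4,0],0]]' >/dev/null
python3 -m pendant '[[8.5,[-0.9,4,0],0],[8.5,[-0.9,4,0],0],[8.5,[-0.9,4,0],0],[8.5,[-0.9,4,1],0],[8.5,[-0.9,4,2],0],[8.5,[-0.9,3,3],0],[8.5,[-0.4,2,2],0],[8.5,[0,0,0],0]]' >/dev/null
python3 w.py 0.510 -0.0044 0.10 78.8
```

```text
t 5.75 pos [ 0.5038 -0.0186  0.1565] F [-0.45 -0.6  -1.  ] gw 0.0852 gf 0.0 q [-0.037  0.189 -0.403  0.982  0.001  0.167]
toolY ang 78.29 tilt [-4.4e-03  8.0e-04 -1.0e+00]
shift cm [-0.35  1.52  5.65]
spin -0.0089
```

```bash
python3 -m pendant '[[8.5,[-0.35,1.52,3],-0.009],[8.5,[0,0,3],0],[8.5,[0,0,3],0],[8.5,[0,0,2],0],[8.5,[0,0,0],0]]' >/dev/null
python3 w.py 0.510 -0.0044 0.010 78.8
python3 - <<'E'
from h import *
T=read_camera("top");S=read_camera("side")
cv2.imwrite("pics/g1.png",np.hstack([cv2.resize(T["img"][150:240,195:305],(440,360),interpolation=2),cv2.resize(S["img"][160:250,210:300],(360,360),interpolation=2)]))
E
```

```text
t 6.25 pos [ 0.5094 -0.0074  0.0476] F [ 0.21 -0.28  0.31] gw 0.085 gf 0.0 q [-0.014  0.312 -0.525  0.738 -0.     0.185]
toolY ang 78.57 tilt [-4.3e-03 -3.0e-04 -1.0e+00]
shift cm [-0.01  0.31  3.76]
spin -0.0041
```

View pics/g1.png

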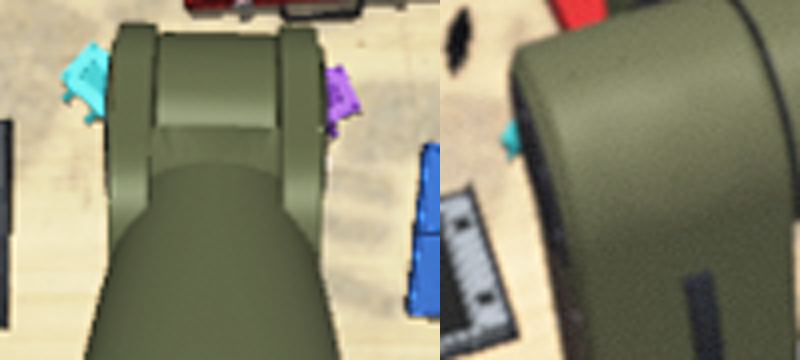

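The arm hides the block, so I go down by feel.

```bash
python3 -m pendant '[[8.5,[0,0.3,1.5],-0.004],[8.5,[0,0,1.3],0],[8.5,[0,0,0.6],0],[8.5,[0,0,0.2],0],[8.5,[0,0,0],0]]' >/dev/null
python3 w.py 0.510 -0.0044 0.010 78.8
python3 -m pendant '[[4,[0,0,0],0],[4,[0,0,0],0],[4,[0,0,0],0],[4,[0,0,0],0],[4,[0,0,0],0],[4,[0,0,0],0]]' >/dev/null
python3 w.py 0.510 -0.0044 0.010 78.8
```

```text
t 6.85 pos [ 0.5122 -0.0038  0.0134] F [ 0.38 -0.16 -0.4 ] gw 0.0854 gf 0.0 q [-0.007  0.358 -0.555  0.657 -0.     0.187]
toolY ang 78.83 tilt [-2.e-04 -1.e-04 -1.e+00]
shift cm [ 0.2  -0.1   0.34]
spin 0.0006
t 7.45 pos [ 0.5127 -0.0038  0.0142] F [-1.67 -0.61  5.74] gw 0.0503 gf 62.68266677856445 q [-0.007  0.357 -0.555  0.658 -0.     0.188]
toolY ang 78.84 tilt [ 1.1e-03 -2.0e-04 -1.0e+00]
shift cm [ 0.25 -0.11  0.42]
spin 0.0007
```

```bash
python3 -m pendant '[[4,[0,0,-1],0],[4,[0,0,-2.5],0],[4,[0,0,-3],0],[4,[0,0,-2],-0.09],[4,[0,0,0],-0.093],[4,[0,0,0],0]]' >/dev/null
python3 w.py 0.464 0.243 0.08 89.3
```

```text
t 8.05 pos [ 0.5128 -0.0037  0.0996] F [-0.58 -0.91 -1.51] gw 0.0501 gf 62.793956995010376 q [-0.007  0.252 -0.466  0.85   0.     0.004]
toolY ang 89.34 tilt [ 0.0019  0.     -1.    ]
shift cm [ 5.17 24.61  1.95]
spin 0.0007
```

```bash
python3 -m pendant '[[4,[0.5,2,0],0],[4,[0.8,4,0],0],[4,[0.8,4,0],0],[4,[0.8,4,0],0],[4,[0.8,4,0],0],[4,[0.8,3.5,0.5],0],[4,[0.6,2.6,1.2],0],[4,[0,0.2,0],0]]' >/dev/null
python3 -m pendant '[[4,[0,0,0],0],[4,[0,0,0],0]]' >/dev/null
python3 w.py 0.464 0.243 0.04 89.3
python3 - <<'E'
from h import *
T=read_camera("top");S=read_camera("side")
cv2.imwrite("pics/g2.png",np.hstack([cv2.resize(T["img"][150:250,110:220],(396,360),interpolation=2),cv2.resize(S["img"][160:260,150:260],(396,360),interpolation=2)]))
E
```

```text
t 9.05 pos [0.464  0.2391 0.0813] F [ 0.24  0.23 -1.39] gw 0.0504 gf 62.87155508995056 q [ 0.476  0.289 -0.464  0.818 -0.     0.489]
toolY ang 89.24 tilt [-4.e-04 -7.e-04 -1.e+00]
shift cm [0.   0.4  4.13]
spin -0.001
```

View pics/g2.png

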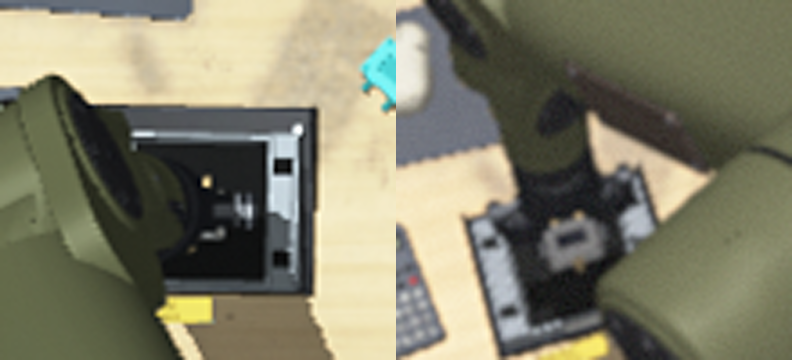

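The side view shows the block held level over the grey tray's opening. Going down.

```bash
python3 -m pendant '[[4,[0,0.4,2],0],[4,[0,0,2],0],[4,[0,0,1],0],[4,[0,0,0.4],0],[4,[0,0,0],0]]' >/dev/null
python3 w.py 0.464 0.243 0.0242 89.3
python3 -m pendant '[[4,[0,0,0.15],0],[4,[0,0,0],0]]' >/dev/null
python3 w.py 0.464 0.243 0.0242 89.3
```

```text
t 9.65 pos [0.464  0.2433 0.0272] F [-0.28  0.11 -1.58] gw 0.0501 gf 62.87963390350342 q [ 0.483  0.358 -0.515  0.699 -0.     0.496]
toolY ang 89.27 tilt [-6.e-04 -3.e-04 -1.e+00]
shift cm [ 0.   -0.03  0.3 ]
spin -0.0004
t 9.85 pos [0.4647 0.2441 0.0264] F [-0.29 -0.1  -0.55] gw 0.0504 gf 62.87985563278198 q [ 0.484  0.359 -0.515  0.695 -0.     0.496]
toolY ang 89.31 tilt [ 1.e-03  5.e-04 -1.e+00]
shift cm [ 0.07 -0.11  0.22]
spin 0.0003
```

```bash
python3 -m pendant '[[4,[0,0,0.1],0],[4,[0,0,0.1],0],[4,[0,0,0],0]]' >/dev/null
python3 w.py 0.464 0.243 0.0242 89.3
python3 -m pendant '[[5.6,[0,0,0],0],[6.0,[0,0,0],0],[6.5,[0,0,0],0],[6.5,[0,0,0],0]]' >/dev/null
python3 w.py 0.464 0.243 0.0242 89.3
python3 -m pendant '[[6.5,[0,0,-1],0],[6.5,[0,0,-2],0],[6.5,[0,0,-4],0],[6.5,[0,0,-4],0],[6.5,[0,0,-4],0],[6.5,[0,0,0],0]]' >/dev/null
python3 w.py 0.461 -0.243 0.17 -6.2
```

```text
t 10.15 pos [0.4644 0.244  0.0242] F [-0.59 -0.16  2.42] gw 0.0502 gf 63.22371482849121 q [ 0.484  0.362 -0.517  0.691 -0.     0.496]
toolY ang 89.33 tilt [ 7.e-04  3.e-04 -1.e+00]
shift cm [ 0.04 -0.1   0.  ]
spin 0.0005
t 10.55 pos [0.4641 0.2439 0.0238] F [ 0.11 -0.32 -0.2 ] gw 0.065 gf 0.0 q [ 0.484  0.363 -0.518  0.69   0.     0.496]
toolY ang 89.32 tilt [-1.e-04 -0.e+00 -1.e+00]
shift cm [ 0.01 -0.09 -0.04]
spin 0.0004
t 11.15 pos [0.4675 0.2456 0.1804] F [0.49 0.27 0.02] gw 0.0653 gf 0.0 q [ 0.484  0.203 -0.329  1.029  0.     0.496]
toolY ang 89.32 tilt [ 0.009   0.0048 -0.9999]
shift cm [  0.08 -48.87   0.8 ]
spin -1.4744
```

```bash
python3 -m pendant '[[8.5,[0,-2.4,0],0],[8.5,[0,-4,0],0],[8.5,[0,-4,0],0],[8.5,[0,-4,0],0],[8.5,[0,-4,0],0],[8.5,[0,-4,0],0],[8.5,[0,-4,0],0],[8.5,[0,-4,0],0]]' >/dev/null
python3 -m pendant '[[8.5,[0,-4,0],0],[8.5,[0,-4,0],0],[8.5,[0,-4,0],0],[8.5,[0,-4,0],0],[8.5,[0,-2.4,0],-0.1],[8.5,[0,0,0],-0.149],[8.5,[0,0,0],-0.149],[8.5,[0,0,0],-0.149]]' >/dev/null
python3 -m pendant '[[8.5,[0,0,0],-0.149],[8.5,[0,0,0],-0.149],[8.5,[0,0,0],-0.149],[8.5,[0,0,0],-0.149],[8.5,[0,0,0],-0.149],[8.5,[0,0,0],-0.149],[8.5,[0,0,0],-0.04],[8.5,[0,0,0],0]]' >/dev/null
python3 - <<'E'
from h import *
T=read_camera("top");S=read_camera("side");img=T["img"]
cv2.imwrite("pics/g3.png",np.hstack([cv2.resize(T["img"][170:240,128:208],(400,350),interpolation=2),cv2.resize(S["img"][180:270,160:250],(350,350),interpolation=2)]))
g=cv2.cvtColor(img,6).astype(float);P=[]
for c,r in[(139.5,195.5),(188.4,195.9),(139.3,220.7),(188.2,221.4)]:
    r0,c0=int(round(r))-4,int(round(c))-3
    w=np.clip(130-g[r0:r0+9,c0:c0+7],0,None)
    Y,X=np.mgrid[r0:r0+9,c0:c0+7];P.append(atz(T,((w*X).sum()/w.sum(),(w*Y).sum()/w.sum()),.042))
P=np.array(P);print(P.mean(0),P)
E
python3 w.py 0.461 -0.243 0.12 -6.2
```

```text
[0.4643758  0.24286953 0.042     ] [[0.50320589 0.31495009 0.042     ]
 [0.50149315 0.170275   0.042     ]
 [0.4275904  0.31513853 0.042     ]
 [0.42521377 0.17111451 0.042     ]]
t 13.65 pos [ 0.4582 -0.2441  0.1738] F [-0.19 -0.32  0.33] gw 0.0848 gf 0.0 q [-0.489  0.2   -0.349  1.022  0.    -1.957]
toolY ang 174.11 tilt [-1.e-04  1.e-04 -1.e+00]
shift cm [-0.13 -0.27  5.38]
spin 0.0054
```

View pics/g3.png

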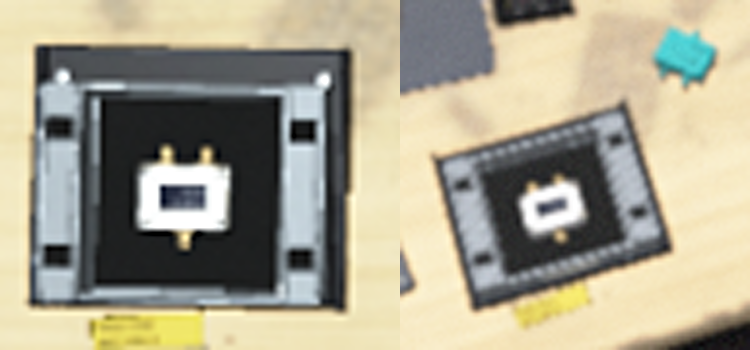

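The block lies flat in the grey tray, clear of the rails and sockets, and the grey tray hasn't moved. Now the handle.

```bash
python3 -m pendant '[[8.5,[-0.1,-0.25,2],0.005],[8.5,[0,0,3],0],[8.5,[0,0,3],0],[8.5,[0,0,2],0],[8.5,[0,0,0.5],0],[8.5,[0,0,0],0]]' >/dev/null
python3 w.py 0.461 -0.243 0.068 -6.2
python3 -m pendant '[[4,[0,0,0],0],[1,[0,0,0],0],[1,[0,0,0],0],[1,[0,0,0],0],[1,[0,0,0],0],[1,[0,0,0],0],[1,[0,0,0],0],[1,[0,0,0],0]]' >/dev/null
python3 w.py 0.461 -0.243 0.068 -6.2
```

```text
t 14.25 pos [ 0.4604 -0.2431  0.0684] F [-0.05 -0.28  0.25] gw 0.0845 gf 0.0 q [-0.486  0.303 -0.481  0.789 -0.    -1.949]
toolY ang 173.86 tilt [-1.4e-03  7.0e-04 -1.0e+00]
shift cm [-0.02 -0.06  0.04]
spin 0.0011
t 15.05 pos [ 0.4616 -0.2436  0.0693] F [1.   0.75 6.18] gw 0.0135 gf 61.10360383987427 q [-0.486  0.301 -0.48   0.789  0.    -1.95 ]
toolY ang 173.9 tilt [ 1.2e-03 -4.0e-04 -1.0e+00]
shift cm [-0.05  0.06  0.13]
spin 0.0017
```

```bash
python3 -m pendant '[[1,[0,0,-0.3],0],[1,[0,0,-0.6],0],[1,[0,0,-1],0],[1,[0,0,-1.5],0],[1,[0,0,-1.8],0],[1,[0,0,-1.8],0],[1,[0,0,-1.2],0],[1,[0,0,-0.6],0]]' >/dev/null
python3 -m pendant '[[1,[0,0,-0.2],0.0],[1,[0,0,0],0],[1,[0,0,0],0]]' >/dev/null
python3 w.py 0.461 -0.243 0.155 179.3
```

```text
t 16.15 pos [ 0.4604 -0.2431  0.158 ] F [-0.4   0.77 -4.6 ] gw 0.013 gf 59.68431293964386 q [-0.486  0.215 -0.367  0.99  -0.    -1.95 ]
toolY ang 173.89 tilt [-1.3e-03  7.0e-04 -1.0e+00]
shift cm [-0.01 -0.06  0.3 ]
spin -0.0943
```

```bash
python3 -m pendant '[[1,[0,0,0],-0.02],[1,[0,0,0],-0.03],[1,[0,0,0],-0.03],[1,[0,0,0],-0.014],[1,[0,0,0],0],[1,[0,0,0],0]]' >/dev/null
python3 w.py 0.4644 0.2429 0.155 179.3
```

```text
t 16.75 pos [ 0.461  -0.2434  0.1588] F [-0.03 -0.59 -4.71] gw 0.013 gf 59.69146370887756 q [-0.486  0.215 -0.366  0.99   0.    -2.044]
toolY ang 179.27 tilt [ 1.e-04  0.e+00 -1.e+00]
shift cm [-48.63   0.27   0.38]
spin -0.0005
```

```bash
python3 -m pendant '[[1,[-0.4,0,0],0],[1,[-0.8,0,0],0],[1,[-1.3,0,0],0],[1,[-1.8,0,0],0],[1,[-2.2,0,0],0],[1,[-2.5,0,0],0],[1,[-2.5,0,0],0],[1,[-2.5,0,0],0]]' >/dev/null
python3 -m pendant '[[1,[-2.5,0,0],0],[1,[-2.5,0,0],0],[1,[-2.5,0,0],0],[1,[-2.5,0,0],0],[1,[-2.5,0,0],0],[1,[-2.5,0,0],0],[1,[-2.5,0,0],0],[1,[-2.5,0,0],0]]' >/dev/null
python3 -m pendant '[[1,[-2.5,0,0],0],[1,[-2.5,0,0],0],[1,[-2.4,0,0],0],[1,[-2,0.1,0],0],[1,[-1.6,0.1,0],0],[1,[-1.2,0.1,0],0],[1,[-0.8,0,0],0],[1,[-0.6,0,0],0]]' >/dev/null
python3 -m pendant '[[1,[-0.4,0,0],0],[1,[0,0,0],0],[1,[0,0,0],0]]' >/dev/null
python3 w.py 0.4644 0.2429 0.155 179.3
python3 - <<'E'
from h import *
T=read_camera("top");S=read_camera("side")
cv2.imwrite("pics/g4.png",np.hstack([cv2.resize(T["img"][160:260,110:220],(396,360),interpolation=2),cv2.resize(S["img"][150:260,150:260],(396,360),interpolation=2)]))
E
```

```text
t 19.45 pos [0.464  0.2362 0.1587] F [ 0.04 -0.14 -4.69] gw 0.013 gf 59.688745737075806 q [ 0.471  0.214 -0.367  0.99  -0.    -1.087]
toolY ang 179.25 tilt [-1.e-04 -4.e-04 -1.e+00]
shift cm [-0.67 -0.03  0.37]
spin -0.0009
```

View pics/g4.png

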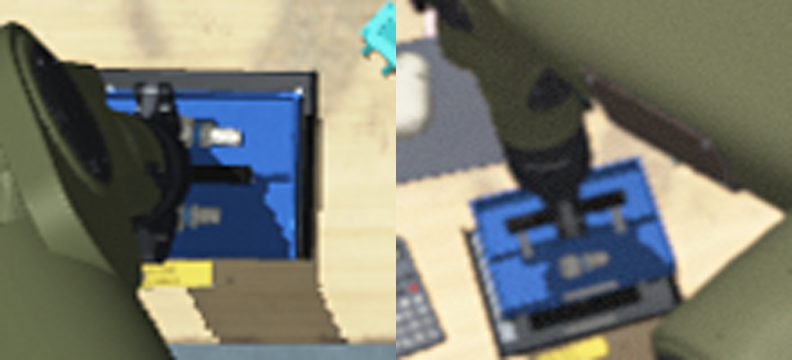

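Both connectors still lie in the tray, which hangs level over the grey tray. I measure its right rim edge to check how it sits in the grip.

```bash
python3 - <<'E'
from h import *
np.set_printoptions(precision=4,suppress=True)
T=read_camera("top");hsv=cv2.cvtColor(T["img"],40)
b=(hsv[...,0]>95)&(hsv[...,0]<130)&(hsv[...,1]>110)
s=manip.observe();zr=s["ee_pos"][2]-.0693+.035
print("zrim",zr)
for r in range(188,232,4):
    c=np.nonzero(b[r,150:215])[0]
    if len(c):print(r,c.max()+150,atz(T,(c.max()+150.5,r),zr)[:2],T["img"][r,c.max()+149:c.max()+153].tolist())
for c in range(166,194,4):
    r=np.nonzero(b[175:240,c])[0]
    if len(r):print(c,r.min()+175,r.max()+175,atz(T,(c,r.min()+174.5),zr)[:2],atz(T,(c,r.max()+175.5),zr)[:2])
X=np.array(s["ee_pos"]);print(proj(T,X+[0,-.085,.035-.0693]))
E
```

```text
zrim 0.12449344076684227
188 193 [0.5198 0.1441] [[184, 98, 50], [57, 36, 27], [65, 65, 64], [90, 86, 83]]
192 193 [0.5087 0.144 ] [[142, 75, 39], [66, 44, 33], [44, 44, 42], [18, 17, 17]]
196 192 [0.4975 0.1467] [[185, 102, 53], [135, 74, 40], [56, 41, 32], [36, 36, 35]]
200 193 [0.4863 0.1439] [[122, 66, 36], [61, 44, 34], [35, 35, 33], [19, 18, 17]]
204 193 [0.4752 0.1438] [[106, 58, 32], [61, 44, 34], [36, 36, 35], [20, 19, 19]]
208 192 [0.464  0.1465] [[152, 82, 42], [72, 45, 29], [57, 47, 37], [26, 26, 26]]
212 192 [0.4529 0.1464] [[164, 88, 45], [68, 41, 28], [56, 43, 35], [23, 23, 23]]
216 192 [0.4418 0.1463] [[173, 91, 47], [64, 40, 27], [57, 45, 37], [27, 27, 25]]
220 192 [0.4307 0.1462] [[193, 111, 56], [54, 38, 30], [55, 48, 44], [19, 18, 18]]
224 191 [0.4196 0.1489] [[223, 136, 71], [204, 129, 65], [57, 40, 33], [60, 55, 50]]
228 192 [0.4085 0.146 ] [[184, 98, 50], [62, 43, 32], [51, 48, 44], [21, 21, 20]]
166 185 231 [0.5296 0.2209] [0.3988 0.2195]
170 185 230 [0.5296 0.2098] [0.4016 0.2084]
174 185 230 [0.5296 0.1986] [0.4016 0.1973]
178 185 230 [0.5296 0.1874] [0.4016 0.1862]
182 185 231 [0.5296 0.1763] [0.3988 0.1751]
186 185 231 [0.5296 0.1651] [0.3988 0.164 ]
190 185 231 [0.5296 0.154 ] [0.3988 0.1529]
[190.8176 208.0093]
```

The grip agrees with the picture within 2 mm in both x and y. Lowering to just above the rails.

```bash
python3 -m pendant '[[1,[-0.3,-0.03,0.3],0],[1,[-0.4,0,0.8],0],[1,[-0.03,0,1],0],[1,[0,0,1],0],[1,[0,0,0.7],0],[1,[0,0,0.3],0],[1,[0,0,0],0],[1,[0,0,0],0]]' >/dev/null
python3 w.py 0.4642 0.2435 0.1113 179.3
```

```text
t 20.4 pos [0.4645 0.244  0.118 ] F [ 0.21  0.39 -4.05] gw 0.0128 gf 59.69921171665192 q [ 0.484  0.256 -0.414  0.9   -0.    -1.075]
toolY ang 179.28 tilt [ 2.e-04  1.e-04 -1.e+00]
shift cm [0.05 0.03 0.67]
spin -0.0004
```

```bash
python3 -m pendant '[[1,[0,0,0.2],0],[1,[0,0,0.2],0],[1,[0,0,0.1],0],[1,[0,0,0],0]]' >/dev/null
python3 w.py
python3 -m pendant '[[1,[0,0,0.1],0],[1,[0,0,0.05],0],[1,[0,0,0],0]]' >/dev/null
python3 w.py
python3 -m pendant '[[1,[0,0,0.05],0],[1,[0,0,0.05],0],[1,[0,0,0],0]]' >/dev/null
python3 w.py
```

```text
t 20.8 pos [0.4643 0.2439 0.1127] F [ 0.31  0.63 -4.76] gw 0.0132 gf 59.68730270862579 q [ 0.484  0.261 -0.421  0.889 -0.    -1.075]
toolY ang 179.28 tilt [-1.e-04 -1.e-04 -1.e+00]
t 21.1 pos [0.4643 0.2439 0.1112] F [ 0.54 -0.42 -4.67] gw 0.0134 gf 59.69102203845978 q [ 0.484  0.262 -0.423  0.886 -0.    -1.075]
toolY ang 179.28 tilt [-1.e-04 -1.e-04 -1.e+00]
t 21.4 pos [0.4643 0.2439 0.1102] F [-0.45 -0.72 -4.5 ] gw 0.013 gf 59.69429790973663 q [ 0.484  0.263 -0.424  0.883 -0.    -1.074]
toolY ang 179.28 tilt [-1.e-04 -1.e-04 -1.e+00]
```

```bash
for i in 1 ; do python3 -m pendant '[[1,[0,0,0.05],0],[1,[0,0,0.05],0],[1,[0,0,0],0]]' >/dev/null
python3 w.py; done
python3 -m pendant '[[1,[0,0,0.05],0],[1,[0,0,0],0]]' >/dev/null
python3 w.py
```

```text
t 21.7 pos [0.4643 0.2439 0.1092] F [-0.04  0.5  -3.45] gw 0.0128 gf 59.68716323375702 q [ 0.484  0.264 -0.425  0.881  0.    -1.075]
toolY ang 179.28 tilt [-1.e-04 -1.e-04 -1.e+00]
t 21.9 pos [0.4643 0.2439 0.1087] F [-0.26 -0.01 -5.29] gw 0.0131 gf 59.69552278518677 q [ 0.484  0.265 -0.426  0.88  -0.    -1.075]
toolY ang 179.28 tilt [-1.e-04 -1.e-04 -1.e+00]
```

```bash
python3 -m pendant '[[1,[0,0,0.1],0],[1,[0,0,0.05],0],[1,[0,0,0],0]]' >/dev/null
python3 w.py
python3 -m pendant '[[1,[0,0,0.1],0],[1,[0,0,0.05],0],[1,[0,0,0],0]]' >/dev/null
python3 w.py
python3 -m pendant '[[1,[0,0,0.05],0],[1,[0,0,0.05],0],[1,[0,0,0],0]]' >/dev/null
python3 w.py
```

```text
t 22.2 pos [0.4643 0.2439 0.1072] F [ 0.41  0.83 -4.22] gw 0.0128 gf 59.68946099281311 q [ 0.484  0.266 -0.428  0.877  0.    -1.075]
toolY ang 179.28 tilt [-2.e-04 -1.e-04 -1.e+00]
t 22.5 pos [0.4643 0.2439 0.1057] F [ 0.19 -0.57 -5.15] gw 0.013 gf 59.687840938568115 q [ 0.484  0.268 -0.43   0.873  0.    -1.075]
toolY ang 179.28 tilt [-2.e-04 -1.e-04 -1.e+00]
t 22.8 pos [0.4643 0.2439 0.1047] F [-0.86  0.28 -3.75] gw 0.0129 gf 59.69450354576111 q [ 0.484  0.269 -0.431  0.871  0.    -1.075]
toolY ang 179.28 tilt [-1.e-04 -0.e+00 -1.e+00]
```

```bash
python3 -m pendant '[[1,[0,0,0.05],0],[1,[0,0,0.05],0],[1,[0,0,0],0]]' >/dev/null
python3 w.py
python3 -m pendant '[[1,[0,0,0.05],0],[1,[0,0,0],0]]' >/dev/null
python3 w.py
python3 -m pendant '[[1,[0,0,0.05],0],[1,[0,0,0],0]]' >/dev/null
python3 w.py
```

```text
t 23.1 pos [0.4643 0.2439 0.1037] F [-0.54  0.63 -4.93] gw 0.0129 gf 59.692139625549316 q [ 0.484  0.27  -0.432  0.869 -0.    -1.075]
toolY ang 179.28 tilt [-1.e-04 -0.e+00 -1.e+00]
t 23.3 pos [0.4645 0.2439 0.1034] F [-0.55  0.11 -3.65] gw 0.013 gf 59.76982533931732 q [ 0.484  0.27  -0.433  0.868 -0.    -1.075]
toolY ang 179.28 tilt [ 2.e-04  0.e+00 -1.e+00]
t 23.5 pos [0.4645 0.244  0.1033] F [-1.09 -1.16  2.21] gw 0.0133 gf 60.6719845533371 q [ 0.484  0.27  -0.433  0.867 -0.    -1.075]
toolY ang 179.28 tilt [ 4.e-04  2.e-04 -1.e+00]
```

Contact came at 0.1033, exactly the seated height, with about 7 N. Releasing.

```bash
python3 -m pendant '[[1.8,[0,0,0],0],[2.5,[0,0,0],0],[4,[0,0,0],0],[4,[0,0,0],0],[4,[0,0,0],0]]' >/dev/null
python3 w.py
python3 -m pendant '[[4,[0,0,-1],0],[4,[0,0,-2],0],[4,[0,0,-3],0],[4,[0,0,-4],0],[4,[4,0,0],0],[4,[4,0,0],0],[4,[4,0,0],0],[4,[4,0,0],0]]' >/dev/null
python3 -m pendant '[[4,[4,0,0],0],[4,[4,0,0],0],[4,[4,0,0],0],[4,[2,0,0],0],[4,[0,0,0],0],[4,[0,0,0],0]]' >/dev/null
python3 w.py
python3 - <<'E'
from h import *
np.set_printoptions(precision=4,suppress=True)
T=read_camera("top");S=read_camera("side")
cv2.imwrite("pics/g5.png",np.hstack([cv2.resize(T["img"][160:250,90:210],(430,322),interpolation=2),cv2.resize(S["img"][170:270,145:255],(354,322),interpolation=2)]))
for n in("handle","upper_tray"):
    a,b=mark_of(T,n),mark_of(S,n)
    if a and b:print(n,tri([T,S],[a[0]["centre"],b[0]["centre"]]),a[0]["conf"],b[0]["conf"])
hsv=cv2.cvtColor(T["img"],40);m=((hsv[...,0]>95)&(hsv[...,0]<130)&(hsv[...,1]>110));m[:,:125]=0;m[:170]=0;m[240:]=0;m[:,205:]=0
c=max(cv2.findContours(m.astype(np.uint8),0,1)[0],key=cv2.contourArea);B=cv2.boxPoints(cv2.minAreaRect(c))
W=np.array([atz(T,q,.069) for q in B]);print(W.mean(0),np.linalg.norm(W[1]-W[0]),np.linalg.norm(W[2]-W[1]))
E
```

```text
t 24.0 pos [0.4645 0.244  0.1028] F [0.67 0.4  0.44] gw 0.0402 gf 0.0 q [ 0.484  0.271 -0.433  0.867  0.    -1.075]
toolY ang 179.28 tilt [ 1.e-04  1.e-04 -1.e+00]
t 25.4 pos [ 0.4607 -0.0561  0.2033] F [-0.28  0.62 -0.71] gw 0.0404 gf 0.0 q [-1.220e-01  7.800e-02 -4.210e-01  1.071e+00  1.000e-03 -1.679e+00]
toolY ang 179.21 tilt [ 6.e-04  5.e-04 -1.e+00]
handle [0.4663 0.2425 0.1213] 0.96 0.57
[0.4647 0.2393 0.069 ] 0.1309423834503148 0.17303056383194992
```

View pics/g5.png

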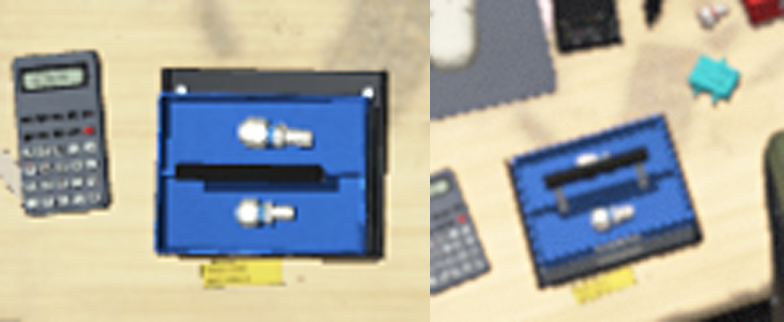

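The blue tray sits square on the grey one with both connectors inside, nothing else has moved, and the arm is clear of everything. Handing in.

```bash
python3 -c "
from cell import manip
print(manip.finish_job())"
```

```text
the job is handed in; nothing more can be done
None
```

The splitter lies flat in the grey tray and the blue tray, with both connectors in it, is stacked on top, its lugs judged fully home because contact came exactly at the seated height (about 7 N); the job was handed in at about 26 s.

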